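# Put the marking-out tools back in their drawer inserts

## Task

Marking out is finished: put the four tools away in the drawer, each into the plywood insert whose recess and black outline were made for it. Fold the rule and the sliding bevel shut so that they go in; lay rule, bevel and pencil down flat on the floors of their recesses, either way round, and stand the tape measure upright on its base in its own.

Things in the scene. Friction and masses are not known exactly. Their poses are not given: they have to be found in the camera images.
- rule: Wooden folding rule with round brass joint, flat on the bench, open like a V, 80 g. Closed: 156 long, 34 wide, 9 mm thick. Origin: underside, middle of the closed rule. This body is the arm at x -58..78, y -17..0 mm (x away from the joint, z up); joint disc radius 16 mm, its pin at x = -62 mm, y = 0.
- rule_arm (a joint): Angle in rad between the rule's arms: 0 closed (second arm then at y 0..17 mm of rule), growing as the second arm swings to +y about the vertical pin. Each arm's outer edge is 17 mm off the line from the pin, its end 140 mm from the pin. Slight friction (0.012 N m): stays as left. Pinching both arms together from outside closes it.
- bevel: Sliding bevel, flat on the bench, half open, about 165 g: dark wood stock with brass ends, 120 x 24 x 18 mm thick, and a thin steel blade that folds into its slot; brass wing nut on top at x = -48 mm, reaching 27 mm high. Origin: middle of the stock's underside; x along the stock away from the pivot, y across, z up.
- bevel_blade (a joint): Angle in rad of the bevel's blade: 0 folded into the stock, growing as it swings out to the stock's +y about the vertical pivot at x = -48 mm, y = 0. Blade 21 wide, 3 mm thick, 9 mm above the bench, reaching 100 mm from the pivot. Slight friction (0.012 N m): stays as left. Pinching blade and stock together from outside folds it in.
- pencil: Flat carpenter's pencil of bare wood, 175 mm long, 14 wide, 8 thick, lying flat on the bench, 16 g. Origin: middle of its underside; x along it towards the sharpened end (tapered over the last 25 mm), y across its width, z up.
- tape: Pocket tape measure, black case with round grey discs on its sides, standing upright on its base on the bench: 62 mm long, 30 wide, 56 high, about 190 g. Origin: middle of its base; x along its length towards the steel end hook (3.5 mm further out; the top slopes away above it), y across its width, z up.
- insert_rule: Home of the folding rule: fixed plywood block 216 x 74 x 22 mm in the drawer, its underside 6 mm over the bench. Recess 174 x 52 mm with the tool's black outline on its grey floor (6 mm over the underside, 16 deep). A finger trough 76 mm wide, as deep, crosses the whole block at mid-length. Origin: middle of underside, in plan the recess's middle; x along the length, z up.
- insert_bevel: Home of the sliding bevel: fixed plywood block 216 x 74 x 22 mm in the drawer, its underside 6 mm over the bench. Recess 140 x 42 mm with the tool's black outline on its grey floor (6 mm over the underside, 16 deep). A finger trough 76 mm wide, as deep, crosses the whole block at mid-length. Origin: middle of underside, in plan the recess's middle; x along the length, z up.
- insert_pencil: Home of the pencil: fixed plywood block 216 x 74 x 22 mm in the drawer, its underside 6 mm over the bench. Recess 194 x 32 mm with the tool's black outline on its grey floor (6 mm over the underside, 16 deep). A finger trough 76 mm wide, as deep, crosses the whole block at mid-length. Origin: middle of underside, in plan the recess's middle; x along the length, z up.
- insert_tape: Home of the tape: block as the others, but recess 80 x 48 mm and no trough. Origin and axes as the others. The four blocks lie side by side in any order, 78 mm between centre lines, long sides together, troughs in line, in a shallow drawer whose 10 mm walls stand 30 mm above the bench; 24 mm is free between outer blocks and side walls.
Not all that is in view belongs to the job. Of the things like the bevel, leave any that is green; of the rest the larger one is meant.

How it is judged:
By the outcome, as a careful person would: the job done as asked, in the order asked, and still so for the second after the job is handed in, with the robot touching nothing.
It also fails if it takes over 112 s, if anything falls off the work surface, if the arm or the gripper's body presses on something with over 40 N, if the wrist force passes 120 N, or if a joint passes its speed limit or range.

## Robot

A 6-joint arm with a two-finger parallel gripper is mounted at the origin on the work surface. World frame = base frame: x ahead of the robot, y to its left, z up, the work surface at z = 0. Lengths are in mm, angles in rad, forces in N, time in s.
With the tool pointing down it reaches from about 200 to 875 mm from the base axis. Payload 3.4 kg.
Tool frame: the origin (TCP) lies midway between the tips of the shut fingers; the grasp point (between the pads) lies 19 mm behind it; y points along the fingers, x is the direction in which the jaws open and shut, and the axes are right-handed (so a half turn about y gives the same grasp; the last joint's range is limited). The gripper opens to 94 mm and grips with 3 to 60 N. Pads are 16 mm wide; open, the fingers measure 119 mm over their backs; the gripper's body (75 mm by 177 mm) begins 78 mm behind the grasp point.
Start: joints at [1.163, 0.276, 1.505, -0, 1.361, -0.121], TCP at [162.676, 551.545, 205.493] pointing down, gripper open.
Joint ranges: [-2.89, 2.89], [-0.75, 2.08], [0.22, 2.7], [-1.18, 4.32], [0.11, 2.71], [-2.7, 2.7]. Speed limits (rad/s): [2.57, 2.57, 3.14, 3.14, 3.14, 3.14].

## Interface

Orientations are given as a unit quaternion [w, x, y, z].
In Python, from station import bot gives the robot as it stands.
- The arm moves only by the tool drive_tool, never from a script. Its argument "increments" is text: rows parted by semicolons, each of 4 numbers parted by spaces: the shift along the tool's x, y, z in units of 25 mm (1.0 is 25 mm), then the turn about the tool's y in units of 8 degrees (1.0 is 8 degrees). A call has 1 to 12 rows; each row shifts and turns the commanded pose from where the row before left it, along the tool's axes as they then stand; what a row does not reach is not made up. A row lasts 1/8 s, in which the tool goes at most 62.5 mm and 10.7 degrees, less where a joint would pass 70% of its speed; a pose out of reach is approached as far as the arm can. A call is refused whole if a number of a shift passes 1 or a number of a turn 1, either way. A call with a gripper value outside its range is refused whole. "hand" is the closure, from -1 (fully open) to 1 (shut), set as the call begins (left out, the last holds). The fingers move at their own pace and stop on an object; "squeeze" is the grip in N (left out, the last holds). Time passes only in rows, so rows that do not move let the fingers close. It gives the time, the measured TCP pose, the force and the opening at its end, in the units of the state.
- bot.get_obs(): the state, without advancing time (a new reading comes with each control period).
- bot.grab_frame(name): name is "scene" or "top" or "wrist"; returns (picture, depth): 400x640x3 uint8, blue, green, red; 400x640 float32, mm along the optical axis (not along the pixel's ray), 0 where there is no reading.
- bot.camera_model(name): a dict with "mtx" (3x3 intrinsics, pixels), "k1" (the pictures are not rectified: a ray, as slopes to the right and down, at radius r is drawn at 1 + k1 r^2 times it, then the intrinsics apply), "xyz" and "rotation" of the camera in the world. Camera axes: x right, y down, z forward; pixel columns grow to the right and rows downward; lengths in mm; the calibration is good to about 2 mm. A picture is of the moment at which its call begins: read the wrist's pose just before it. camera_model takes no time and is no camera call; for the wrist camera it gives the pose at the moment of the call.
- bot.finish_job(): hands the job in, once; it reports no verdict.
The state is a dict: "t": time; "qpos": joint angles; "dq": joint speeds; "tau": joint torques, N m; "eef_pos": TCP position; "ee_rot": TCP orientation; "ft_force": force on the tool from outside, world axes, zero at the start; "moment": the same for the moment, N m; "gripper_width": finger opening in mm.
Only numpy, scipy, OpenCV 4.12 (cv2) and the standard library are available. Lean on these libraries where they do the work, as an engineer would, in place of code of your own. Each camera call takes 0.05 s, during which the arm holds its last target.

## Working session

There is one attempt and no reset: what is moved stays moved. The work goes in short steps, Python scripts to look and compute and a tool call to move; the robot and the scene stay as the last step left them, time stands still between calls to the robot, and variables do not carry over. Pictures are saved under pics/ and viewed, and the job is handed in when it is done.

Besides the shell and the picture viewer there is one more tool, called after "Emit:" in YAML: its name, and indented under it one key for each argument. drive_tool: Moves the arm, as the interface text tells. Its arguments: {"type":"object","properties":{"increments":{"type":"string"},"hand":{"type":"number"},"squeeze":{"type":"number"}},"required":["increments"]}

```bash
mkdir -p pics; ls
python3 - <<'E'
from station import bot
import cv2,numpy as np
o=bot.get_obs(); print(o)
for n in ("scene","top"):
    p,d=bot.grab_frame(n); cv2.imwrite(f"pics/{n}0.png",p); np.save(f"pics/{n}0.npy",d); m=bot.camera_model(n); print(n,m)
print(bot.camera_model("wrist"))
E
```

```text
pics
{'t': 0.0, 'qpos': array([ 1.16300249e+00,  2.76609835e-01,  1.50612383e+00, -2.54367347e-05,
        1.36068407e+00, -1.20994793e-01]), 'dq': array([ 3.05431879e-05, -7.61385210e-04, -1.60597967e-03,  2.15124228e-04,
       -1.09942370e-03, -1.17578639e-03]), 'tau': array([-3.01924911e-04, -4.04569495e+01, -2.37227404e+01,  7.00769015e-02,
        3.46765830e-02, -1.24867097e-04]), 'eef_pos': array([162.44402727, 550.98794493, 204.5999883 ]), 'ee_rot': array([-0.56599206,  0.56664967,  0.42285972, -0.42397027]), 'ft_force': array([-0.3058912 ,  0.86094703, -0.35401629]), 'moment': array([-0.04477178,  0.00012962, -0.02555262]), 'gripper_width': 93.91835972317952}
scene {'mtx': array([[376.9328972 ,   0.        , 325.40206676],
       [  0.        , 376.9328972 , 208.48101408],
       [  0.        ,   0.        ,   1.        ]]), 'k1': -0.06115792835860004, 'xyz': array([1070.13607376,   97.03158119,  910.79072211]), 'rotation': array([-0.1649937 ,  0.57538088,  0.77323794, -0.20932515])}
top {'mtx': array([[500.25065749,   0.        , 321.26300605],
       [  0.        , 500.25065749, 200.92978289],
       [  0.        ,   0.        ,   1.        ]]), 'k1': 0.006679773550846027, 'xyz': array([ 348.8055752 ,  -32.73542334, 1225.37734204]), 'rotation': array([ 0.05634569, -0.69769871,  0.7109234 , -0.06804106])}
{'mtx': array([[310.315927  ,   0.        , 319.45276974],
       [  0.        , 310.315927  , 200.28536234],
       [  0.        ,   0.        ,   1.        ]]), 'k1': -0.047867873577629776, 'xyz': array([ 86.06745124, 573.48991905, 383.39284854]), 'rotation': array([0.11020864, 0.79310427, 0.5934965 , 0.08125013])}
```

View pics/scene0.png

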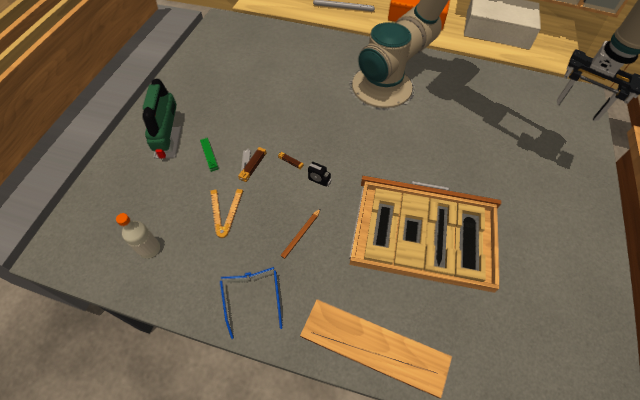

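View pics/top0.png

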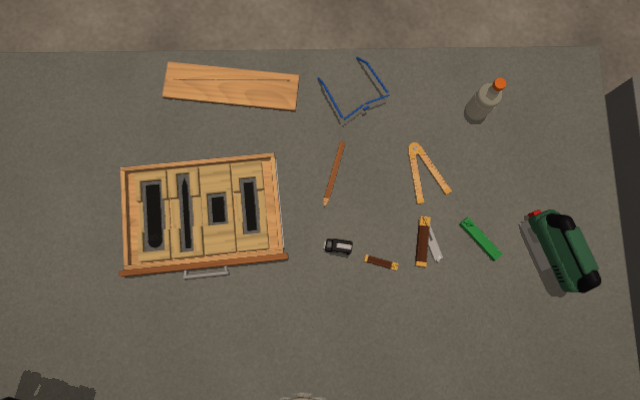

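```bash
cat > h.py <<'E'
import numpy as np,cv2
from scipy.spatial.transform import Rotation as R
def RR(q): return R.from_quat([q[1],q[2],q[3],q[0]])
def p2w(m,uv,z):
    """pixel(s) -> world at height z"""
    uv=np.atleast_2d(np.array(uv,float)); K=m['mtx']
    d=(uv-[K[0,2],K[1,2]])/[K[0,0],K[1,1]]
    s=d.copy()
    for _ in range(10): s=d/(1+m['k1']*(s**2).sum(1,keepdims=True))
    ray=RR(m['rotation']).apply(np.c_[s,np.ones(len(s))])
    t=(z-m['xyz'][2])/ray[:,2]
    return m['xyz']+ray*t[:,None]
def w2p(m,P):
    P=np.atleast_2d(np.array(P,float)); c=RR(m['rotation']).inv().apply(P-m['xyz'])
    s=c[:,:2]/c[:,2:]; s=s*(1+m['k1']*(s**2).sum(1,keepdims=True)); K=m['mtx']
    return s*[K[0,0],K[1,1]]+[K[0,2],K[1,2]]
def crop(img,x0,y0,w,h,f,name):
    c=cv2.resize(img[y0:y0+h,x0:x0+w],None,fx=f,fy=f,interpolation=cv2.INTER_CUBIC)
    step=10 if f>=4 else 20
    for x in range((x0//step+1)*step,x0+w,step):
        cv2.line(c,((x-x0)*f,0),((x-x0)*f,6),(255,255,255),1); cv2.putText(c,str(x),((x-x0)*f-10,16),0,.35,(255,255,255),1)
    for y in range((y0//step+1)*step,y0+h,step):
        cv2.line(c,(0,(y-y0)*f),(6,(y-y0)*f),(255,255,255),1); cv2.putText(c,str(y),(8,(y-y0)*f+4),0,.35,(255,255,255),1)
    cv2.imwrite(name,c)
E
python3 - <<'E'
import cv2;from h import *
i=cv2.imread('pics/top0.png')
crop(i,315,130,190,145,4,'pics/c1.png'); crop(i,110,145,185,140,4,'pics/c2.png')
E
```

```text
(no output)
```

View pics/c1.png

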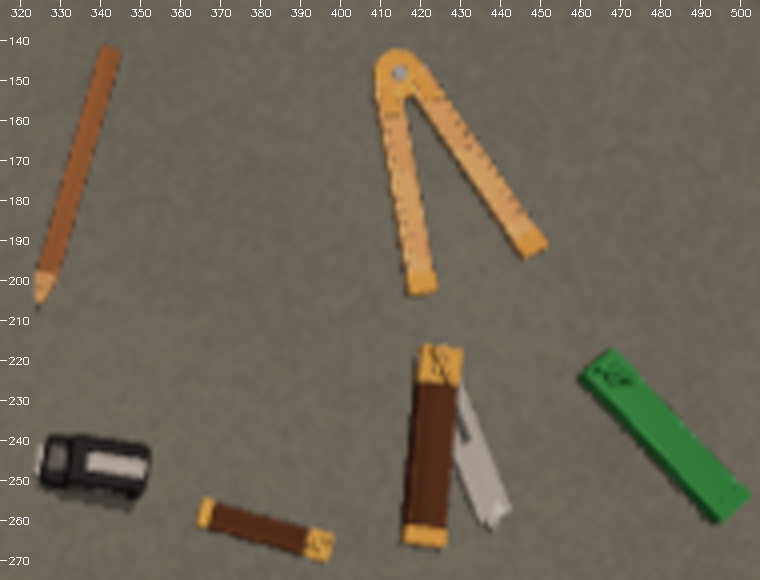

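View pics/c2.png

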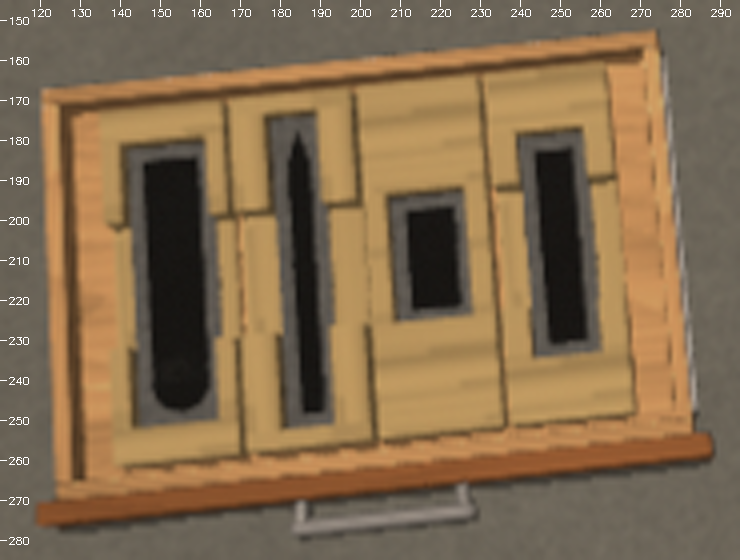

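```bash
cat > m1.py <<'E'
from station import bot
from h import *
m=bot.camera_model('top')
def show(n,uv,z):
    P=p2w(m,uv,z); print(n,np.round(P[:,:2],1).tolist()); return P
P=show('rule pin, ends(outerL outL inL ; R)',[(414.5,148.3),(417,203),(424.5,202.5),(433,194),(439.5,190.5)],9) if 0 else show('rule pin,endL,endR',[(414.5,148.3),(421,202.5),(447,192.5)],9)
a=P[1]-P[0];b=P[2]-P[0];print(np.hypot(*a[:2]),np.hypot(*b[:2]),np.degrees([np.arctan2(a[1],a[0]),np.arctan2(b[1],b[0])]))
P=show('bevel corners TL TR BL BR',[(419.5,216),(430,217),(416,265.5),(426.5,266.5)],18)
print(np.linalg.norm(P[0]-P[2]),np.linalg.norm(P[0]-P[1]),P.mean(0)); show('blade tip',[(439.5,259.5)],12)
P=show('pencil blunt, tip',[(342.5,141.5),(324.5,206.5)],6); print(np.linalg.norm(P[0]-P[1]),P.mean(0))
d=P[1]-P[0];print(np.degrees(np.arctan2(d[1],d[0])))
P=show('tape front,back top',[(326,245),(352,249)],40)
# inserts
for n,c in dict(rule=[(140.5,182),(161,180),(143.5,251.5),(164,249.5)],pencil=[(176.5,174),(189,173),(181,251.5),(193,250.5)],tape=[(206.5,194),(225.5,192),(209.5,225),(227.5,223)],bevel=[(239,179.5),(255.5,177.5),(243.5,234),(260,232)]).items():
    P=p2w(m,c,28); C=P.mean(0); L=(P[0]+P[1]-P[2]-P[3])/2; W=(P[0]+P[2]-P[1]-P[3])/2
    print(n,C.round(1),np.linalg.norm(L),np.linalg.norm(W),np.degrees(np.arctan2(L[1],L[0])))
E
python3 m1.py
```

```text
rule pin,endL,endR [[695.9, -293.1], [556.9, -301.9], [580.9, -368.1]]
139.3143739962079 137.24663418924538 [-176.37631383 -146.8837312 ]
bevel corners TL TR BL BR [[521.9, -294.4], [519.0, -320.0], [402.0, -279.4], [399.1, -304.6]]
120.83908983958258 25.76525589159212 [ 460.50624653 -299.59464797   18.        ]
blade tip [[415.6, -338.4]]
pencil blunt, tip [[717.5, -112.0], [551.5, -62.9]]
173.05473370495565 [634.50469355 -87.44952452   6.        ]
163.51709670475555
tape front,back top [[453.3, -63.7], [442.7, -125.0]]
rule [533.7 352.4  28. ] 169.71840074166423 48.95077169704241 4.6454269063032765
pencil [541.1 274.6  28. ] 189.96464481722865 29.38780215988796 4.652794894868612
tape [547.8 197.   28. ] 76.38031530314214 44.659709058514544 5.450192120841614
bevel [553.6 119.3  28. ] 134.5647162439361 40.06084076683782 4.921809523046127
```

```bash
cat > plan.py <<'E'
from station import bot
from h import *
import sys
def plan(x,y,z,jaw=None):
    o=bot.get_obs(); M=RR(o['ee_rot']).as_matrix(); p=o['eef_pos']
    yaw=np.degrees(np.arctan2(M[1,0],M[0,0]))
    print('t %.2f tcp %s yaw %.1f tooly %s q6 %.2f w %.1f'%(o['t'],p.round(1),yaw,M[:,1].round(3),o['qpos'][5],o['gripper_width']))
    t=0
    if jaw is not None:
        d=(jaw-yaw+90)%180-90   # world yaw change
        t=-d/8                  # turn about tool y (down)
        print('turn units %.2f (alt %.2f)'%(t, -(d-180*np.sign(d))/8))
    M2=M@R.from_rotvec([0,np.radians(t*8),0]).as_matrix()
    D=np.array([x,y,z])-p
    print('shift before turn',(M.T@D/25).round(2),' after turn',(M2.T@D/25).round(2))
if __name__=='__main__':
    a=list(map(float,sys.argv[1:])); plan(*a)
E
python3 plan.py 637 -313 120 -71.6
```

```text
t 0.10 tcp [162.5 551.1 204.7] yaw 73.6 tooly [-0.001 -0.001 -1.   ] q6 -0.12 w 93.8
turn units -4.35 (alt 18.15)
shift before turn [-27.78   3.43 -27.98]  after turn [-38.78   3.43  -7.1 ]
```

Emit:
drive_tool:
  increments: "0 0 0 1;0 0 0 1;0 0 0 1;0 0 0 1;0 0 0 1;0 0 0 1;0 0 0 1;0 0 0 1;0 0 0 1;0 0 0 1;0 0 0 1;0 0 0 1"
  hand: -1
  squeeze: 12

```text
t: 1.6
eef_pos: [162.5, 551.2, 205.0]
ee_rot: [-0.693, 0.694, -0.139, 0.139]
ft_force: [0.4, 1.2, -0.9]
gripper_width: 93.7
```

Emit:
drive_tool:
  increments: "0 0 0 1;0 0 0 1;0 0 0 1;0 0 0 1;0 0 0 1;0 0 0 1;0 0 0 0.15"

```text
t: 2.48
eef_pos: [162.6, 551.3, 205.0]
ee_rot: [-0.573, 0.574, -0.414, 0.414]
ft_force: [0.4, 0.4, -0.0]
gripper_width: 93.9
```

```bash
python3 plan.py 637 -313 150 -71.6
```

```text
t 2.48 tcp [162.6 551.3 205. ] yaw -71.6 tooly [-0.    -0.001 -1.   ] q6 2.41 w 93.9
turn units -0.00 (alt 22.50)
shift before turn [38.79  2.22  7.1 ]  after turn [38.79  2.22  7.1 ]
```

Emit:
drive_tool:
  increments: "1 0 0.18 0;1 0 0.18 0;1 0 0.18 0;1 0 0.18 0;1 0 0.18 0;1 0 0.18 0;1 0 0.18 0;1 0 0.18 0;1 0 0.18 0;1 0 0.18 0;1 0 0.18 0;1 0 0.18 0"

```text
t: 3.98
eef_pos: [308.7, 283.0, 205.4]
ee_rot: [-0.574, 0.574, -0.413, 0.413]
ft_force: [0.7, 0.0, -0.4]
gripper_width: 94.0
```

Emit:
drive_tool:
  increments: "1 0 0.18 0;1 0 0.18 0;1 0 0.18 0;1 0 0.18 0;1 0 0.18 0;1 0 0.18 0;1 0 0.18 0;1 0 0.18 0;1 0 0.18 0;1 0 0.18 0;1 0 0.18 0;1 0 0.18 0"

```text
t: 5.48
eef_pos: [454.4, 15.4, 205.3]
ee_rot: [0.574, -0.574, 0.413, -0.413]
ft_force: [-0.1, 0.0, -1.4]
gripper_width: 93.9
```

Emit:
drive_tool:
  increments: "1 0 0.18 0;1 0 0.18 0;1 0 0.18 0;1 0 0.18 0;1 0 0.18 0;1 0 0.18 0;1 0 0.18 0;1 0 0.18 0;1 0 0.18 0;1 0 0.18 0;0 0 0 0;0 0 0 0"

```text
t: 6.98
eef_pos: [575.3, -206.5, 205.2]
ee_rot: [0.574, -0.573, 0.414, -0.413]
ft_force: [-0.0, 0.5, -0.3]
gripper_width: 94.0
```

```bash
python3 plan.py 637 -313 110 -71.6
python3 - <<'E'
from station import bot
from h import *
import json
m=bot.camera_model("wrist"); p,d=bot.grab_frame("wrist"); cv2.imwrite("pics/w1.png",p)
json.dump({k:np.array(v).tolist() for k,v in m.items()},open('pics/w1.json','w'))
E
```

```text
t 6.97 tcp [ 575.3 -206.5  205.2] yaw -71.6 tooly [-0.001  0.001 -1.   ] q6 0.79 w 94.0
turn units -0.00 (alt 22.50)
shift before turn [4.83 3.8  1.  ]  after turn [4.83 3.8  1.  ]
```

View pics/w1.png

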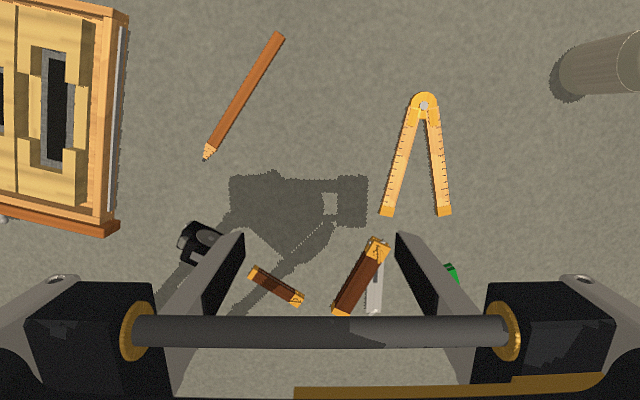

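Run:
```python
from h import *
import json
m={k:np.array(v) for k,v in json.load(open('pics/w1.json')).items()}; 
P=p2w(m,[(424,106),(387.5,210.5),(445,211.5)],9);print(P[:,:2].round(1))
a=P[1]-P[0];b=P[2]-P[0];A=[np.degrees(np.arctan2(v[1],v[0])) for v in(a,b)];print(A,np.hypot(*a[:2]),np.hypot(*b[:2]))
P=p2w(m,[(279,35),(204,161)],6);d=P[1]-P[0];print('pencil',P[:,:2].round(1),P.mean(0),np.linalg.norm(d),np.degrees(np.arctan2(d[1],d[0])))
i=cv2.imread('pics/w1.png');crop(i,370,80,100,150,4,'pics/w1c.png')
```

```text
[[ 696.  -294.6]
 [ 563.6 -301.3]
 [ 585.6 -372. ]]
[np.float64(-177.12925096671975), np.float64(-144.9877942622074)] 132.61624002597594 134.79100652610154
pencil [[ 715.6 -112.2]
 [ 551.1  -64.6]] [633.34407419 -88.37540067   6.        ] 171.30004922373277 163.87562620416782
```

View pics/w1c.png

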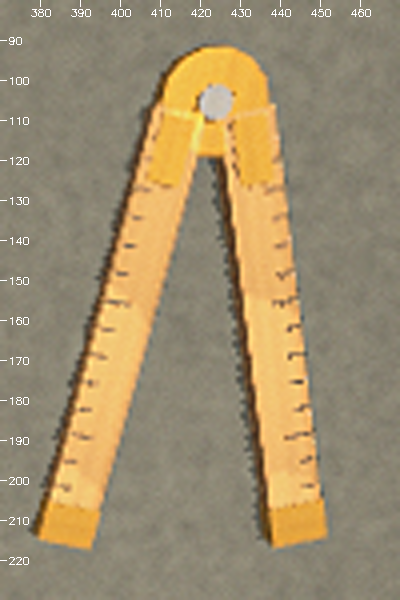

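Emit:
drive_tool:
  increments: "0.8 0 0.17 0;0.8 0 0.17 0;0.8 0 0.17 0;0.8 0 0.17 0;0.8 1 0.17 0;0.86 1 0.2 0;0 1 0 0;0 1 0 0;0 1 0 0;0 1 0 0;0 0.5 0 0;0 0 0 0"

```text
t: 8.52
eef_pos: [638.1, -313.7, 41.0]
ee_rot: [-0.573, 0.573, -0.415, 0.413]
ft_force: [-1.5, 0.6, 0.1]
gripper_width: 94.1
```

```bash
python3 plan.py 637 -314 3 -71.4
```

```text
t 8.53 tcp [ 638.1 -313.7   41. ] yaw -71.6 tooly [-0.003  0.002 -1.   ] q6 0.70 w 94.1
turn units -0.03 (alt 22.47)
shift before turn [ 0.    1.52 -0.04]  after turn [ 0.    1.52 -0.04]
```

Emit:
drive_tool:
  increments: "0 0.75 0 0;0 0.75 0 0;0 0 0 0"

```text
t: 8.9
eef_pos: [637.4, -313.0, 3.1]
ee_rot: [-0.573, 0.573, -0.415, 0.412]
ft_force: [-0.4, -0.1, 0.8]
gripper_width: 94.3
```

Emit:
drive_tool:
  increments: "0 0 0 0;0 0 0 0;0 0 0 0;0 0 0 0;0 0 0 0;0 0 0 0;0 0 0 0;0 0 0 0"
  hand: 1
  squeeze: 10

```text
t: 9.9
eef_pos: [639.0, -314.0, 5.6]
ee_rot: [0.573, -0.573, 0.414, -0.414]
ft_force: [-1.2, -0.2, 2.0]
gripper_width: 33.8
```

Run:
```python
from station import bot
from h import *
print(bot.get_obs()['gripper_width'],bot.get_obs()['eef_pos'])
p,d=bot.grab_frame("wrist"); cv2.imwrite("pics/w2.png",p)
```

```text
33.79377961580431 [ 638.98835892 -313.96885313    5.56604258]
```

View pics/w2.png

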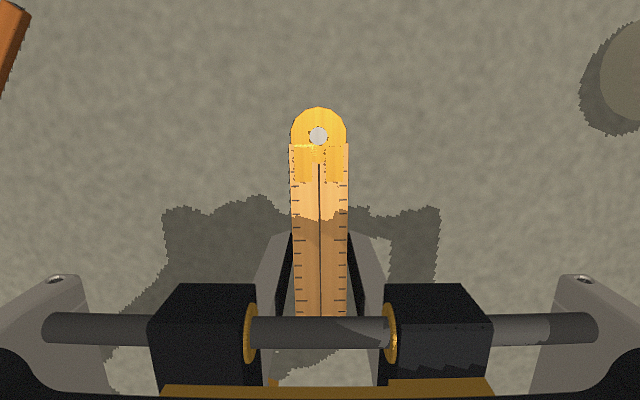

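Emit:
drive_tool:
  increments: "0 -0.5 0 0;0 -1 0 0;0 -1 0 0;0 -1 0 0;0 -1 0 0;0 0 0 0"
  squeeze: 20

```text
t: 10.7
eef_pos: [640.4, -314.8, 120.8]
ee_rot: [0.574, -0.573, 0.412, -0.416]
ft_force: [0.6, -0.1, -0.7]
gripper_width: 33.2
```

```bash
python3 - <<'E'
from station import bot
from h import *
m=bot.camera_model("wrist"); o=bot.get_obs(); p,d=bot.grab_frame("wrist"); cv2.imwrite("pics/w3.png",p); crop(p,270,90,100,140,4,"pics/w3c.png")
print(o['eef_pos'],o['gripper_width']); print(p2w(m,[(318,136)],o['eef_pos'][2]+4)-o['eef_pos'])
E
python3 plan.py 533.7 352.4 110 -85.1
```

```text
[ 640.38986487 -314.79193385  120.82669751] 33.173102762099774
[[62.53900492 21.56228143  4.        ]]
t 10.75 tcp [ 639.3 -314.2  118.9] yaw -71.6 tooly [ 0.002 -0.001 -1.   ] q6 0.70 w 33.0
turn units 1.68 (alt -20.82)
shift before turn [-26.64   0.32   4.39]  after turn [-26.93   0.32  -1.93]
```

View pics/w3c.png

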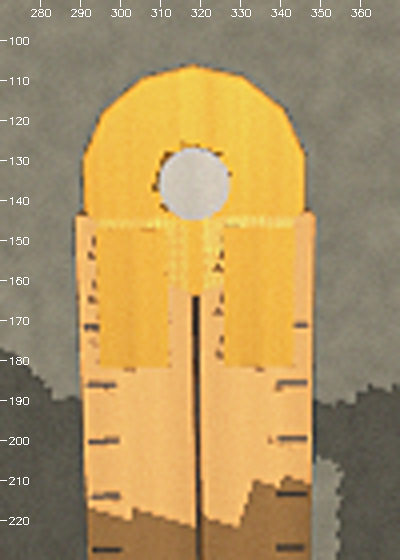

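Emit:
drive_tool:
  increments: "0 0 0 0.84;0 0 0 0.84;-1 0 -0.08 0;-1 0 -0.08 0;-1 0 -0.08 0;-1 0 -0.08 0;-1 0 -0.08 0;-1 0 -0.08 0;-1 0 -0.08 0;-1 0 -0.08 0;-1 0 -0.08 0;-1 0 -0.08 0"

```text
t: 12.25
eef_pos: [597.3, -65.0, 118.0]
ee_rot: [0.521, -0.521, 0.478, -0.478]
ft_force: [1.4, 0.3, -0.7]
gripper_width: 33.1
```

Emit:
drive_tool:
  increments: "-1 0 -0.08 0;-1 0 -0.08 0;-1 0 -0.08 0;-1 0 -0.08 0;-1 0 -0.08 0;-1 0 -0.08 0;-1 0 -0.08 0;-1 0 -0.08 0;-1 0 -0.08 0;-1 0 -0.08 0;-1 0 -0.08 0;-1 0 -0.08 0"

```text
t: 13.75
eef_pos: [547.2, 231.7, 118.0]
ee_rot: [0.521, -0.521, 0.478, -0.478]
ft_force: [0.1, 0.4, -0.8]
gripper_width: 33.2
```

```bash
python3 plan.py 529.7 352.1 17 -85.1;  python3 - <<'E'
from station import bot
from h import *
import json
m=bot.camera_model("wrist"); p,d=bot.grab_frame("wrist"); cv2.imwrite("pics/w4.png",p)
json.dump({k:np.array(v).tolist() for k,v in m.items()},open('pics/w4.json','w'))
E
```

```text
t 13.75 tcp [547.2 231.7 118. ] yaw -85.1 tooly [ 0.  0. -1.] q6 1.77 w 33.2
turn units 0.00 (alt -22.50)
shift before turn [-4.86  4.04 -0.28]  after turn [-4.86  4.04 -0.29]
```

View pics/w4.png

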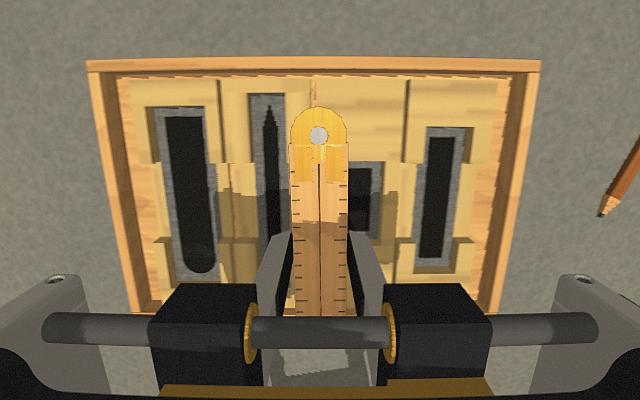

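Run:
```python
from h import *
i=cv2.imread('pics/w4.png');crop(i,80,55,180,140,4,'pics/w4a.png');crop(i,330,100,170,140,4,'pics/w4b.png')
```

```text
(no output)
```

View pics/w4a.png

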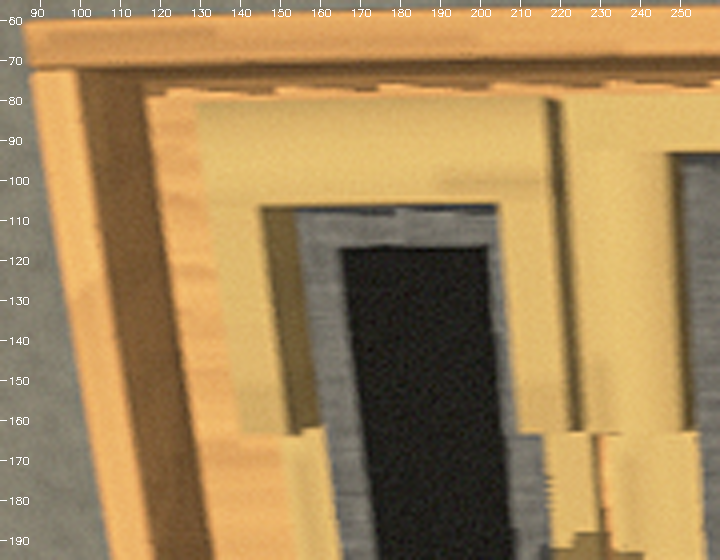

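View pics/w4b.png

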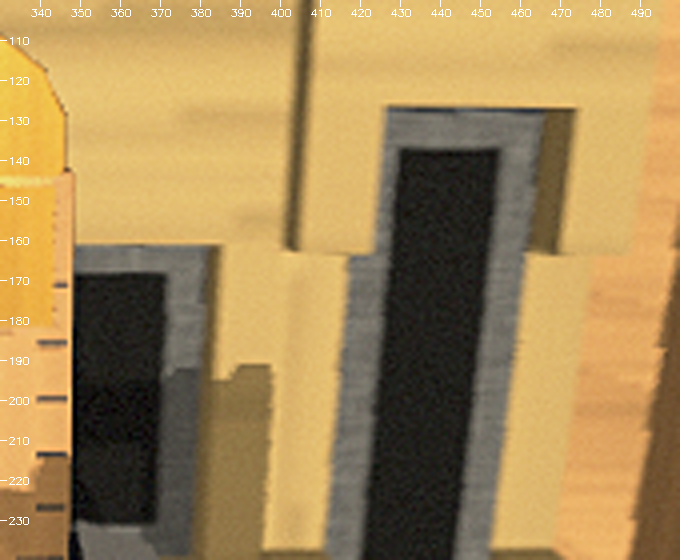

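```bash
cat > ins.py <<'E'
from h import *
import json
m={k:np.array(v) for k,v in json.load(open('pics/w4.json')).items()}
for n,c,l,w in [('rule',[(145.5,106.5),(204.5,106.5)],174,52),('bevel',[(426.8,126.5),(474,126.5)],140,42),('rule block',[(129,80),(217,80)],216,74)]:
    P=p2w(m,c,28); v=P[1]-P[0]; a=np.degrees(np.arctan2(v[1],v[0])); u=np.array([np.cos(np.radians(4.9)),np.sin(np.radians(4.9)),0])
    print(n,np.linalg.norm(v),a+90,(P.mean(0)-u*l/2).round(1))
E
python3 ins.py
```

```text
rule 50.653133087154615 4.181968920931823 [534.3 352.5  28. ]
bevel 40.92575958920319 5.523757543512616 [554.9 120.   28. ]
rule block 74.19665357556875 3.949868477557416 [534.6 352.   28. ]
```

Emit:
drive_tool:
  increments: "-1 0 -0.06 0;-1 0 -0.06 0;-1 0 -0.06 0;-1 0 -0.06 0;-0.86 0 -0.02 0;0 0.5 0 0;0 1 0 0;0 1 0 0;0 0.5 0 0;0 0 0 0;0 0 0 0"

```text
t: 15.18
eef_pos: [531.7, 350.7, 43.7]
ee_rot: [0.521, -0.52, 0.478, -0.478]
ft_force: [0.1, 0.3, -0.2]
gripper_width: 33.1
```

```bash
python3 plan.py 530 352.2 17.6 -85.1
```

```text
t 15.18 tcp [531.7 350.7  43.7] yaw -85.1 tooly [ 0.001  0.001 -1.   ] q6 1.96 w 33.1
turn units 0.00 (alt -22.50)
shift before turn [-0.06  1.05 -0.06]  after turn [-0.06  1.05 -0.06]
```

Lower, release to ~56 mm and look.

Emit:
drive_tool:
  increments: "-0.06 0.5 -0.06 0;0 0.5 0 0;0 0 0 0;0 0 0 0"

```text
t: 15.68
eef_pos: [529.0, 352.0, 17.7]
ee_rot: [-0.521, 0.521, -0.478, 0.478]
ft_force: [0.3, -0.6, -0.8]
gripper_width: 33.4
```

Emit:
drive_tool:
  increments: "0 0 0 0;0 0 0 0;0 0 0 0;0 0 0 0"
  hand: -0.15

```text
t: 16.18
eef_pos: [529.4, 352.1, 18.1]
ee_rot: [0.521, -0.521, 0.478, -0.478]
ft_force: [0.1, -0.4, 0.3]
gripper_width: 53.7
```

Emit:
drive_tool:
  increments: "0 -0.5 0 0;0 -1 0 0;0 -1 0 0;0 -1 0 0;0 -1 0 0;0 -1 0 0;0 0 0 0"

```text
t: 17.05
eef_pos: [530.8, 352.8, 158.5]
ee_rot: [0.523, -0.519, 0.477, -0.479]
ft_force: [-0.0, -0.3, -0.7]
gripper_width: 54.1
```

```bash
python3 plan.py 460 -299 120 -97;  python3 - <<'E'
from station import bot
from h import *
p,d=bot.grab_frame("wrist"); cv2.imwrite("pics/w5.png",p)
p,d=bot.grab_frame("top"); crop(p,110,145,185,140,4,"pics/t5.png")
E
```

```text
t 17.05 tcp [530.8 352.8 158.5] yaw -85.1 tooly [ 0.005  0.003 -1.   ] q6 1.96 w 54.1
turn units 1.49 (alt -21.01)
shift before turn [25.74  1.45 -5.07]  after turn [26.23  1.45  0.36]
```

View pics/w5.png

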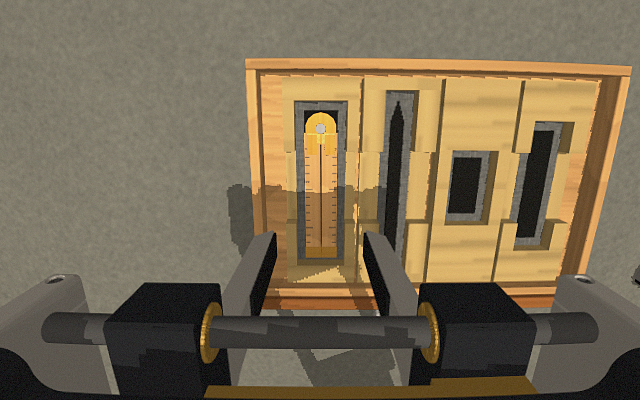

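View pics/t5.png

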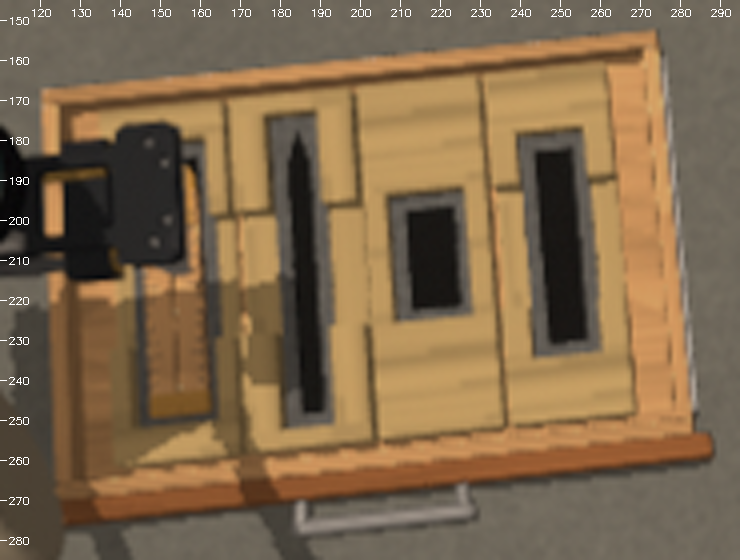

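Emit:
drive_tool:
  increments: "0 0 0 0.75;0 0 0 0.75;1 0 0 0;1 0 0 0;1 0 0 0;1 0 0 0;1 0 0 0;1 0 0 0;1 0 0 0;1 0 0 0;1 0 0 0;1 0 0 0"
  hand: -1

```text
t: 18.65
eef_pos: [497.8, 102.3, 155.4]
ee_rot: [0.468, -0.468, 0.53, -0.53]
ft_force: [0.5, -1.4, 1.2]
gripper_width: 94.2
```

Emit:
drive_tool:
  increments: "1 0 0 0;1 0 0 0;1 0 0 0;1 0 0 0;1 0 0 0;1 0 0 0;1 0 0 0;1 0 0 0;1 0 0 0;1 0 0 0;1 0 0 0;1 0 0 0"

```text
t: 20.15
eef_pos: [460.4, -195.0, 155.3]
ee_rot: [0.468, -0.468, 0.53, -0.53]
ft_force: [-0.0, 0.5, -0.7]
gripper_width: 93.8
```

Emit:
drive_tool:
  increments: "1 0 -0.6 0;1 0 -0.6 0;0.2 0 -1 0;0 0 -1 0;0 0 0 0;0 0 0 0"

```text
t: 20.9
eef_pos: [376.0, -239.0, 155.7]
ee_rot: [-0.468, 0.468, -0.53, 0.531]
ft_force: [0.1, 0.3, 0.3]
gripper_width: 93.9
```

```bash
python3 plan.py 460 -299 120 -97.1;  python3 - <<'E'
from station import bot
from h import *
import json
m=bot.camera_model("wrist"); p,d=bot.grab_frame("wrist"); cv2.imwrite("pics/w6.png",p)
json.dump({k:np.array(v).tolist() for k,v in m.items()},open('pics/w6.json','w'))
E
```

```text
t 20.90 tcp [ 376.  -239.   155.7] yaw -97.1 tooly [ 0.002 -0.001 -1.   ] q6 0.97 w 93.9
turn units -0.00 (alt 22.50)
shift before turn [1.96 1.43 3.63]  after turn [1.96 1.43 3.63]
```

View pics/w6.png

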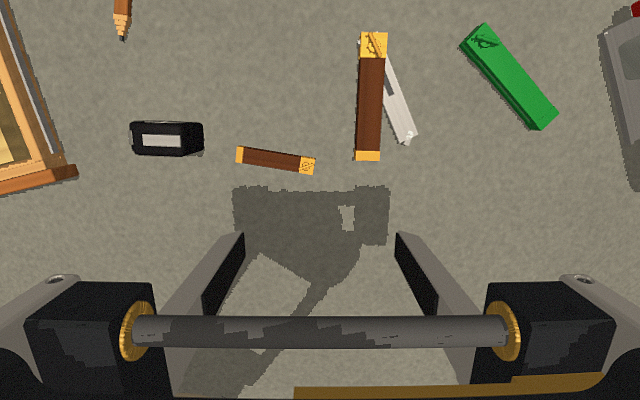

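Run:
```python
from h import *
i=cv2.imread('pics/w6.png');crop(i,340,20,100,150,4,'pics/w6a.png');crop(i,110,100,220,85,3,'pics/w6b.png')
```

```text
(no output)
```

View pics/w6a.png

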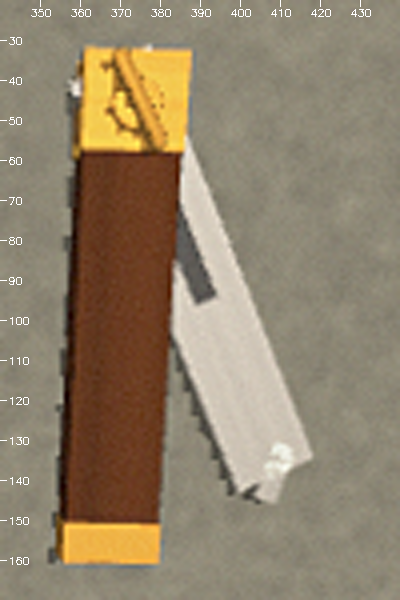

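View pics/w6b.png

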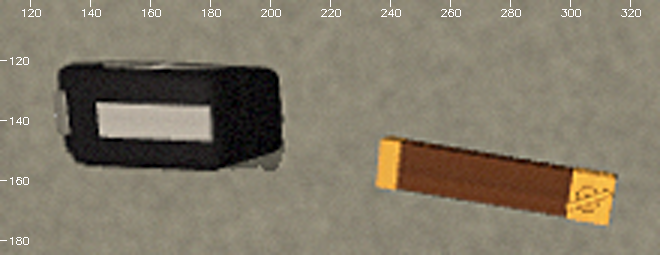

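```bash
python3 - <<'E'
from h import *
import json
m={k:np.array(v) for k,v in json.load(open('pics/w6.json')).items()}
P=p2w(m,[(361.5,32.5),(387.5,32.5),(355.5,160.5),(380,160.5)],18);C=P.mean(0);L=(P[0]+P[1]-P[2]-P[3])/2;W=(P[0]+P[2]-P[1]-P[3])/2
print('bevel',C.round(1),np.linalg.norm(L),np.linalg.norm(W),np.degrees(np.arctan2(L[1],L[0])))
print(p2w(m,[(418,134.5),(403,144)],12).round(1))
E
python3 plan.py 460 -299 120 -97.1
```

```text
bevel [ 460.9 -300.9   18. ] 120.23654333290632 24.74416701983333 -7.963372272227385
[[ 420.8 -347.    12. ]
 [ 413.  -331.    12. ]]
t 20.95 tcp [ 376.2 -239.   155.6] yaw -97.1 tooly [ 0.001 -0.001 -1.   ] q6 0.97 w 93.8
turn units 0.00 (alt -22.50)
shift before turn [1.97 1.43 3.62]  after turn [1.97 1.43 3.62]
```

Emit:
drive_tool:
  increments: "0.74 0 1 0;0.74 0 1 0;0.74 0 1 0;0 1 0.7 0;0 1 0 0;0 1 0 0;0 0 0 0"

```text
t: 21.82
eef_pos: [460.0, -303.9, 78.4]
ee_rot: [0.468, -0.469, 0.531, -0.528]
ft_force: [0.6, -0.9, 1.1]
gripper_width: 93.8
```

```bash
python3 plan.py 463 -305.7 3 -97.6
```

```text
t 21.82 tcp [ 460.  -303.9   78.4] yaw -97.0 tooly [-0.003  0.003 -1.   ] q6 0.98 w 93.8
turn units 0.07 (alt -22.43)
shift before turn [0.07 3.01 0.14]  after turn [0.07 3.01 0.14]
```

Emit:
drive_tool:
  increments: "0.05 0.8 0.1 0.06;0 0.8 0 0;0 0.8 0 0;0 0.6 0 0;0 0 0 0;0 0 0 0"

```text
t: 22.58
eef_pos: [463.4, -307.0, 6.2]
ee_rot: [-0.466, 0.466, -0.531, 0.532]
ft_force: [0.2, 0.4, 0.2]
gripper_width: 94.4
```

Emit:
drive_tool:
  increments: "0 0 0 0;0 0 0 0;0 0 0 0;0 0 0 0;0 0 0 0;0 0 0 0;0 0 0 0;0 0 0 0;0 0 0 0;0 0 0 0"
  hand: 1
  squeeze: 15

```text
t: 23.82
eef_pos: [462.6, -306.3, 5.4]
ee_rot: [0.466, -0.466, 0.532, -0.532]
ft_force: [-0.3, 1.3, 1.0]
gripper_width: 23.8
```

Run:
```python
from station import bot
from h import *
o=bot.get_obs();m=bot.camera_model("wrist")
print(o['gripper_width'],o['eef_pos'],p2w(m,[(0,0)],18))
p,d=bot.grab_frame("wrist"); cv2.imwrite("pics/w7.png",p)
```

```text
23.843387914522033 [ 462.62399178 -306.31021991    5.38731023] [[ 619.66185255 -164.33182758   18.        ]]
```

View pics/w7.png

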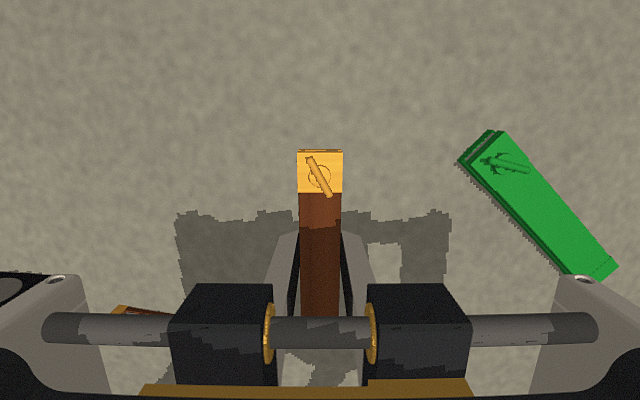

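Emit:
drive_tool:
  increments: "0 -0.5 0 0;0 -1 0 0;0 -1 0 0;0 -1 0 0;0 -1 0 0;0 0 0 0"
  squeeze: 25

```text
t: 24.62
eef_pos: [464.1, -307.9, 120.4]
ee_rot: [-0.466, 0.466, -0.53, 0.534]
ft_force: [0.2, -0.4, -1.4]
gripper_width: 23.6
```

```bash
python3 - <<'E'
from station import bot
from h import *
m=bot.camera_model("wrist"); o=bot.get_obs(); p,d=bot.grab_frame("wrist"); crop(p,270,130,100,110,5,"pics/w8c.png")
P=p2w(m,[(320,150.5)],o['eef_pos'][2]+13)-o['eef_pos']; print(o['eef_pos'],o['gripper_width'],P,np.hypot(*P[0,:2]))
E
python3 plan.py 554.3 119.8 120 -85.1
```

```text
[ 464.08442121 -307.9136387   120.3952816 ] 23.638017547259583 [[58.65538263 -8.37352259 13.        ]] 59.2500615394308
t 24.68 tcp [ 463.1 -307.   118.8] yaw -97.6 tooly [ 0.002 -0.002 -1.   ] q6 0.99 w 23.6
turn units -1.56 (alt 20.94)
shift before turn [-17.4   -0.07   1.37]  after turn [-16.7   -0.07   5.09]
```

View pics/w8c.png

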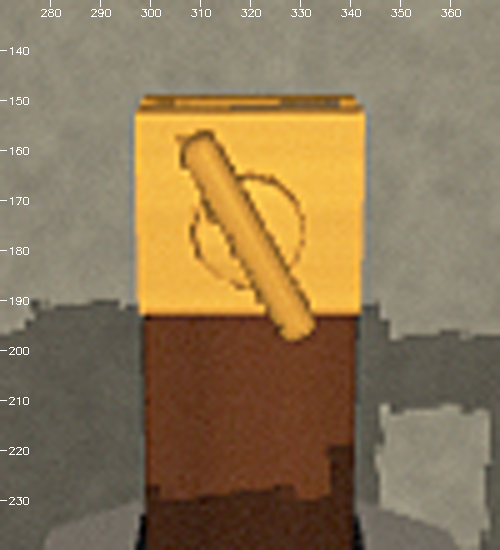

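Emit:
drive_tool:
  increments: "0 0 0 -0.78;0 0 0 -0.78;-1 0 0.31 0;-1 0 0.31 0;-1 0 0.31 0;-1 0 0.31 0;-1 0 0.31 0;-1 0 0.31 0;-1 0 0.31 0;-1 0 0.31 0;-1 0 0.31 0;-1 0 0.31 0"

```text
t: 26.18
eef_pos: [517.6, -49.8, 116.5]
ee_rot: [-0.521, 0.522, -0.479, 0.477]
ft_force: [-0.0, -0.0, -1.6]
gripper_width: 23.8
```

Emit:
drive_tool:
  increments: "-1 0 0.31 0;-1 0 0.31 0;-1 0 0.31 0;-1 0 0.31 0;-1 0 0.31 0;-1 0 0.31 0;-0.7 0 0.2 0;0 0 0 0;0 0 0 0"

```text
t: 27.3
eef_pos: [554.9, 119.8, 117.6]
ee_rot: [-0.521, 0.521, -0.478, 0.478]
ft_force: [-0.1, -0.6, -1.2]
gripper_width: 23.8
```

```bash
python3 plan.py 555.5 119.8 17.4 -85.1
```

```text
t 27.30 tcp [554.9 119.8 117.6] yaw -85.1 tooly [-0.001 -0.001 -1.   ] q6 1.58 w 23.8
turn units 0.00 (alt -22.50)
shift before turn [0.   4.01 0.03]  after turn [0.   4.01 0.03]
```

Emit:
drive_tool:
  increments: "0 1 0.03 0;0 1 0 0;0 1 0 0;0 0.5 0 0;0 0.5 0 0;0 0 0 0;0 0 0 0"

```text
t: 28.18
eef_pos: [556.5, 120.6, 18.4]
ee_rot: [0.521, -0.521, 0.478, -0.478]
ft_force: [-0.4, 0.2, -1.1]
gripper_width: 23.5
```

Emit:
drive_tool:
  increments: "0 0 0 0;0 0 0 0;0 0 0 0;0 0 0 0"
  hand: 0.1

```text
t: 28.68
eef_pos: [556.2, 120.7, 18.1]
ee_rot: [0.521, -0.521, 0.478, -0.478]
ft_force: [0.0, 0.8, 0.0]
gripper_width: 42.4
```

Emit:
drive_tool:
  increments: "0 -0.4 0 0;0 -1 0 0;0 -1 0 0;0 -1 0 0;0 -1 0 0;0 -1 0 0;0 0 0 0;0 0 0 0"

```text
t: 29.68
eef_pos: [555.5, 120.5, 152.4]
ee_rot: [-0.521, 0.521, -0.478, 0.478]
ft_force: [-1.1, 0.4, -0.3]
gripper_width: 41.9
```

```bash
python3 plan.py 634 -88 120 -106.3;  python3 - <<'E'
from station import bot
from h import *
p,d=bot.grab_frame("wrist"); cv2.imwrite("pics/w9.png",p)
E
```

```text
t 29.68 tcp [555.5 120.5 152.4] yaw -85.1 tooly [-0.001 -0.    -1.   ] q6 1.58 w 41.9
turn units 2.65 (alt -19.85)
shift before turn [8.58 1.29 2.41]  after turn [7.12 1.29 5.36]
```

View pics/w9.png

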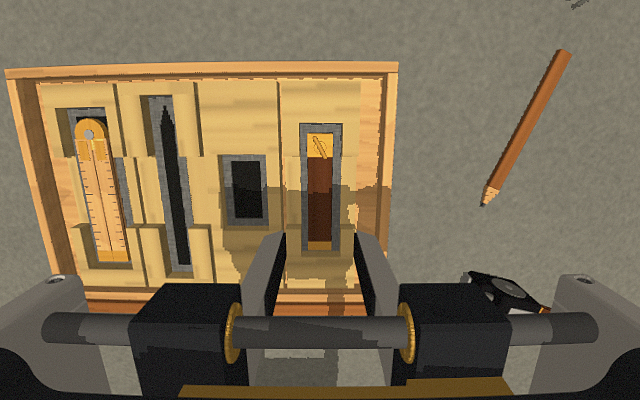

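Emit:
drive_tool:
  increments: "0 0 0 0.88;0 0 0 0.88;0 0 0 0.89;1 0 0.75 0;1 0 0.75 0;1 0 0.75 0;1 0.3 0.75 0;1 0.5 0.75 0;1 0.5 0.75 0;1 0.5 0.75 0;0.12 0.5 0.1 0;0 0 0 0"
  hand: -0.3

```text
t: 31.22
eef_pos: [632.9, -86.9, 93.2]
ee_rot: [0.423, -0.425, 0.567, -0.564]
ft_force: [0.5, 0.1, 0.1]
gripper_width: 60.9
```

```bash
python3 plan.py 633.5 -88 2.5 -106.3;  python3 - <<'E'
from station import bot
from h import *
m=bot.camera_model("wrist");p,d=bot.grab_frame("wrist"); cv2.imwrite("pics/w10.png",p)
P=w2p(m,[[717,-112,8],[633.5,-88,8]]);print(P)
E
```

```text
t 31.23 tcp [632.9 -86.9  93.2] yaw -106.3 tooly [-0.005  0.002 -1.   ] q6 1.61 w 60.9
turn units -0.00 (alt 22.50)
shift before turn [0.04 3.63 0.06]  after turn [0.04 3.63 0.06]
[[319.54335096 100.85364618]
 [319.93258657 203.30300483]]
```

View pics/w10.png

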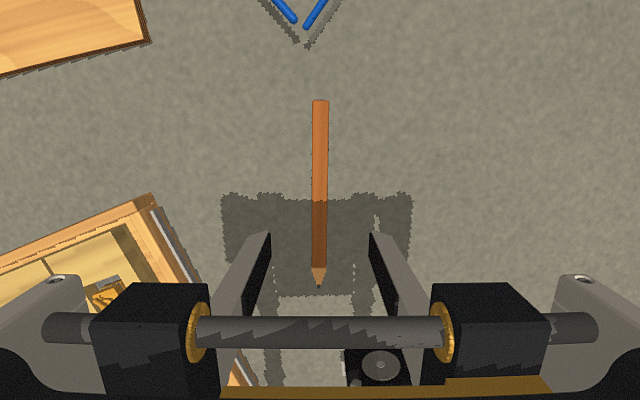

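Emit:
drive_tool:
  increments: "0.04 1 0.06 0;0 1 0 0;0 1 0 0;0 0.64 0 0;0 0 0 0;0 0 0 0"

```text
t: 32.02
eef_pos: [636.6, -88.9, 5.5]
ee_rot: [-0.425, 0.424, -0.565, 0.566]
ft_force: [-0.4, 0.6, 0.0]
gripper_width: 61.3
```

Emit:
drive_tool:
  increments: "0 0 0 0;0 0 0 0;0 0 0 0;0 0 0 0;0 0 0 0;0 0 0 0;0 0 0 0"
  hand: 1
  squeeze: 12

```text
t: 32.9
eef_pos: [635.8, -89.1, 4.4]
ee_rot: [0.424, -0.424, 0.566, -0.566]
ft_force: [-0.4, -0.4, 0.7]
gripper_width: 13.3
```

Emit:
drive_tool:
  increments: "0 -0.5 0 0;0 -1 0 0;0 -1 0 0;0 -1 0 0;0 -1 0 0;0 0 0 0"

```text
t: 33.65
eef_pos: [637.6, -89.5, 119.9]
ee_rot: [-0.426, 0.423, -0.564, 0.567]
ft_force: [0.6, 0.9, -1.0]
gripper_width: 13.8
```

```bash
python3 plan.py 541.8 274.8 120 -85.1;  python3 - <<'E'
from station import bot
from h import *
m=bot.camera_model("wrist");o=bot.get_obs();p,d=bot.grab_frame("wrist"); cv2.imwrite("pics/w11.png",p)
P=p2w(m,[(320,100)],o['eef_pos'][2]+3)-o['eef_pos'];print(np.hypot(*P[0,:2]))
E
```

```text
t 33.65 tcp [637.6 -89.5 119.9] yaw -106.3 tooly [ 0.006 -0.001 -1.   ] q6 1.61 w 13.8
turn units -2.65 (alt 19.85)
shift before turn [-12.92  -0.05  -7.76]  after turn [-14.85  -0.05  -2.57]
85.5110508583821
```

View pics/w11.png

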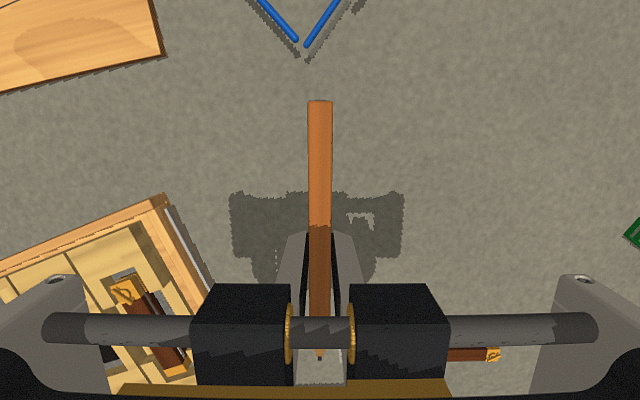

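Emit:
drive_tool:
  increments: "0 0 0 -0.88;0 0 0 -0.88;0 0 0 -0.89;-1 0 -0.17 0;-1 0 -0.17 0;-1 0 -0.17 0;-1 0 -0.17 0;-1 0 -0.17 0;-1 0 -0.17 0;-1 0 -0.17 0;-1 0 -0.17 0;-1 0 -0.17 0"

```text
t: 35.2
eef_pos: [576.6, 134.4, 116.8]
ee_rot: [-0.521, 0.521, -0.478, 0.478]
ft_force: [-0.2, 1.0, -0.9]
gripper_width: 13.7
```

Emit:
drive_tool:
  increments: "-1 0 -0.17 0;-1 0 -0.17 0;-1 0 -0.17 0;-1 0 -0.17 0;-1 0 -0.17 0;-0.85 0 0 0;0 0 0 0;0 0 0 0"

```text
t: 36.2
eef_pos: [544.4, 275.4, 116.8]
ee_rot: [-0.521, 0.521, -0.478, 0.478]
ft_force: [0.3, -0.4, 0.4]
gripper_width: 13.7
```

```bash
python3 plan.py 542.8 275 16.8 -85.1
```

```text
t 36.20 tcp [544.4 275.4 116.8] yaw -85.1 tooly [-0.    -0.001 -1.   ] q6 1.84 w 13.7
turn units 0.00 (alt -22.50)
shift before turn [ 0.01  4.   -0.07]  after turn [ 0.01  4.   -0.07]
```

Emit:
drive_tool:
  increments: "0 1 -0.07 0;0 1 0 0;0 1 0 0;0 0.5 0 0;0 0.5 0 0;0 0 0 0;0 0 0 0"

```text
t: 37.08
eef_pos: [543.3, 275.6, 17.5]
ee_rot: [0.521, -0.521, 0.478, -0.478]
ft_force: [0.5, 1.1, -0.2]
gripper_width: 14.1
```

Emit:
drive_tool:
  increments: "0 0 0 0;0 0 0 0;0 0 0 0;0 0 0 0"
  hand: 0.36

```text
t: 37.58
eef_pos: [542.9, 275.6, 17.0]
ee_rot: [0.521, -0.521, 0.478, -0.478]
ft_force: [-0.4, 0.4, 0.8]
gripper_width: 29.9
```

Emit:
drive_tool:
  increments: "0 -0.4 0 0;0 -1 0 0;0 -1 0 0;0 -1 0 0;0 -1 0 0;0 -1 0 0;0 0 0 0;0 0 0 0"

```text
t: 38.58
eef_pos: [542.3, 275.3, 151.4]
ee_rot: [-0.521, 0.521, -0.478, 0.478]
ft_force: [-0.2, -0.3, -0.0]
gripper_width: 30.2
```

```bash
python3 plan.py 400 -90 150 -9.8;  python3 - <<'E'
from station import bot
from h import *
p,d=bot.grab_frame("wrist"); cv2.imwrite("pics/w12.png",p)
p,d=bot.grab_frame("top"); crop(p,315,225,60,45,10,"pics/t12.png")
E
```

```text
t 38.58 tcp [542.3 275.3 151.4] yaw -85.1 tooly [-0.001 -0.    -1.   ] q6 1.84 w 30.2
turn units -9.41 (alt 13.09)
shift before turn [14.07  0.06 -6.93]  after turn [ -3.12   0.06 -15.37]
```

View pics/w12.png

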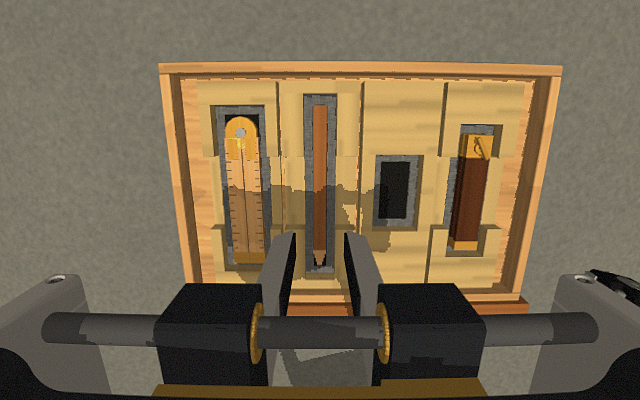

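View pics/t12.png

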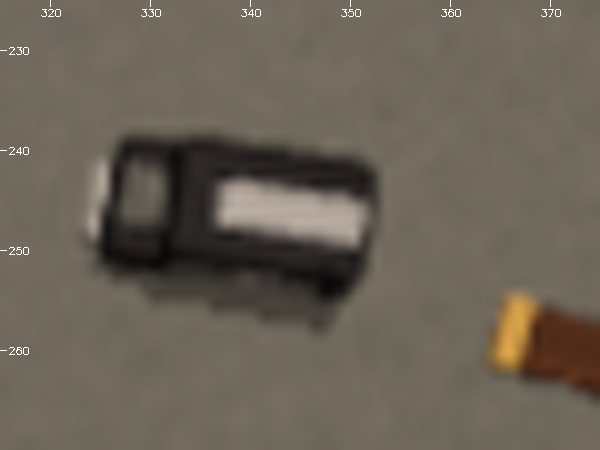

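Emit:
drive_tool:
  increments: "0 0 0 -0.94;0 0 0 -0.94;0 0 0 -0.94;0 0 0 -0.94;0 0 0 -0.94;0 0 0 -0.94;0 0 0 -0.94;0 0 0 -0.94;0 0 0 -0.94;0 0 0 -0.95"
  hand: -1

```text
t: 39.92
eef_pos: [542.2, 275.2, 150.6]
ee_rot: [-0.704, 0.705, -0.06, 0.058]
ft_force: [-1.1, 0.6, 0.1]
gripper_width: 93.6
```

```bash
python3 plan.py 433 -175 150 -9.8
```

```text
t 39.92 tcp [542.2 275.2 150.6] yaw -9.5 tooly [-0.002 -0.001 -1.   ] q6 0.52 w 93.6
turn units 0.03 (alt -22.47)
shift before turn [ -1.32   0.05 -18.48]  after turn [ -1.24   0.05 -18.49]
```

Emit:
drive_tool:
  increments: "0 0 0 0;-0.07 0 -1 0;-0.07 0 -1 0;-0.07 0 -1 0;-0.07 0 -1 0;-0.07 0 -1 0;-0.07 0 -1 0;-0.07 0 -1 0;-0.07 0 -1 0;-0.07 0 -1 0;-0.07 0 -1 0;-0.07 0 -1 0"

```text
t: 41.42
eef_pos: [475.6, 5.8, 152.1]
ee_rot: [-0.704, 0.705, -0.061, 0.061]
ft_force: [-0.0, 0.3, 0.2]
gripper_width: 94.0
```

Emit:
drive_tool:
  increments: "-0.07 0 -1 0;-0.07 0 -1 0;-0.07 0 -1 0;-0.07 0 -1 0;-0.07 0 -1 0;-0.07 0 -1 0;-0.07 0 -1 0;0 0 0 0;0 0 0 0"

```text
t: 42.55
eef_pos: [434.5, -162.4, 152.0]
ee_rot: [0.705, -0.704, 0.061, -0.061]
ft_force: [-0.0, 0.6, -0.3]
gripper_width: 93.7
```

```bash
python3 plan.py 448 -94 26 -9.8;  python3 - <<'E'
from station import bot
from h import *
import json
m=bot.camera_model("wrist");p,d=bot.grab_frame("wrist"); cv2.imwrite("pics/w13.png",p); np.save('pics/w13.npy',d)
json.dump({k:np.array(v).tolist() for k,v in m.items()},open('pics/w13.json','w'))
E
```

```text
t 42.55 tcp [ 434.5 -162.4  152. ] yaw -9.9 tooly [-0.     0.001 -1.   ] q6 -0.34 w 93.7
turn units -0.01 (alt 22.49)
shift before turn [0.06 5.04 2.78]  after turn [0.07 5.04 2.78]
```

View pics/w13.png

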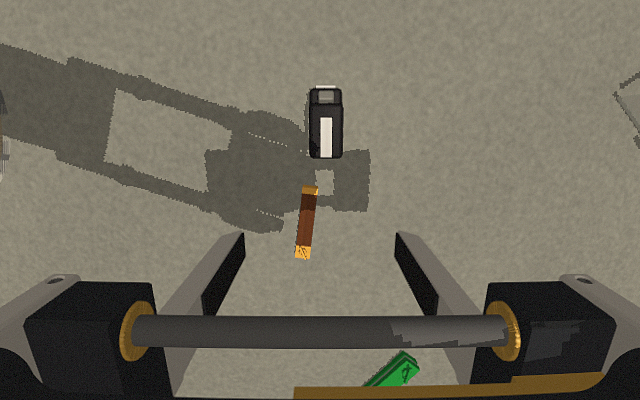

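Run:
```python
from h import *
import json
p=cv2.imread('pics/w13.png');d=np.load('pics/w13.npy');crop(p,290,70,80,105,5,'pics/w13c.png')
m={k:np.array(v) for k,v in json.load(open('pics/w13.json')).items()}
for u,v in [(327,120),(327,140),(327,95),(315,140),(338,140),(327,155)]:
    z=d[v,u]; K=m['mtx']
    c=np.array([(u-K[0,2])/K[0,0],(v-K[1,2])/K[1,1],1])*z; print((u,v),(RR(m['rotation']).apply(c)+m['xyz']).round(1))
```

```text
(327, 120) [452.7 -91.6  55.9]
(327, 140) [ 450.  -108.3   56.4]
(327, 95) [456.4 -71.1  45. ]
(315, 140) [ 439.6 -106.6   54.9]
(338, 140) [ 459.4 -109.9   55.9]
(327, 155) [ 447.8 -121.    57.5]
```

View pics/w13c.png

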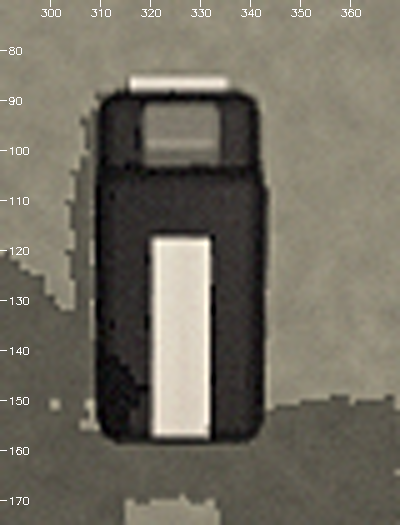

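Run:
```python
from h import *
import json
m={k:np.array(v) for k,v in json.load(open('pics/w13.json')).items()}
P=p2w(m,[(309.3,130),(343,130),(326,158),(326,104)],56);print(P[:,:2].round(1),np.linalg.norm(P[0]-P[1]))
u=np.array([np.cos(np.radians(80.1)),np.sin(np.radians(80.1)),0]); print('centre from back',P[2]+31*u)
print('front bottom',p2w(m,[(326,88)],38))
v=P[3]-P[2];print(np.degrees(np.arctan2(v[1],v[0])))
```

```text
[[ 436.3  -97.1]
 [ 465.1 -102.1]
 [ 446.5 -123.6]
 [ 454.2  -78.2]] 29.206251331456542
centre from back [451.85369034 -93.06134563  56.        ]
front bottom [[456.88098503 -64.17298024  38.        ]]
80.4546899110942
```

```bash
python3 plan.py 452 -93.3 26 -9.8
```

```text
t 42.60 tcp [ 434.8 -162.1  152. ] yaw -9.8 tooly [ 0.     0.001 -1.   ] q6 -0.34 w 93.9
turn units -0.00 (alt 22.50)
shift before turn [0.21 5.04 2.83]  after turn [0.21 5.04 2.83]
```

Emit:
drive_tool:
  increments: "0.07 0 0.95 0;0.07 0 0.95 0;0.07 0 0.93 0;0 0 0 0;0 1 0 0;0 1 0 0;0 1 0 0;0 1 0 0;0 0 0 0;0 0 0 0"

```text
t: 43.85
eef_pos: [453.1, -94.2, 52.6]
ee_rot: [-0.704, 0.705, -0.06, 0.061]
ft_force: [-0.7, -0.3, 0.8]
gripper_width: 93.7
```

```bash
python3 plan.py 452 -93.3 26 -9.8
```

```text
t 43.85 tcp [453.1 -94.2  52.6] yaw -9.8 tooly [ 0.001 -0.    -1.   ] q6 -0.18 w 93.7
turn units 0.00 (alt -22.50)
shift before turn [-0.05  1.07  0.03]  after turn [-0.05  1.07  0.03]
```

Emit:
drive_tool:
  increments: "-0.05 0.5 0.03 0;0 0.5 0 0;0 0 0 0;0 0 0 0"

```text
t: 44.35
eef_pos: [451.4, -92.8, 26.8]
ee_rot: [0.705, -0.704, 0.06, -0.06]
ft_force: [0.4, 0.3, 0.7]
gripper_width: 93.8
```

Emit:
drive_tool:
  increments: "0 0 0 0;0 0 0 0;0 0 0 0;0 0 0 0;0 0 0 0;0 0 0 0;0 0 0 0;0 0 0 0"
  hand: 1
  squeeze: 25

```text
t: 45.35
eef_pos: [451.6, -92.8, 27.0]
ee_rot: [0.705, -0.705, 0.06, -0.06]
ft_force: [-0.0, -1.6, -0.2]
gripper_width: 30.1
```

Emit:
drive_tool:
  increments: "0 -0.5 0 0;0 -1 0 0;0 -1 0 0;0 -1 0 0;0 -1 0 0;0 0 0 0;0 0 0 0"

```text
t: 46.22
eef_pos: [450.6, -92.5, 138.8]
ee_rot: [0.705, -0.704, 0.061, -0.06]
ft_force: [0.6, 0.1, -2.6]
gripper_width: 29.9
```

```bash
python3 plan.py 547.6 197.2 138 -85.1;  python3 - <<'E'
from station import bot
from h import *
m=bot.camera_model("wrist");p,d=bot.grab_frame("wrist"); cv2.imwrite("pics/w14.png",p)
E
```

```text
t 46.23 tcp [450.6 -92.5 138.8] yaw -9.8 tooly [-0.001  0.001 -1.   ] q6 -0.18 w 29.9
turn units 9.41 (alt -13.09)
shift before turn [ 1.85  0.03 12.08]  after turn [-11.21   0.03   4.86]
```

View pics/w14.png

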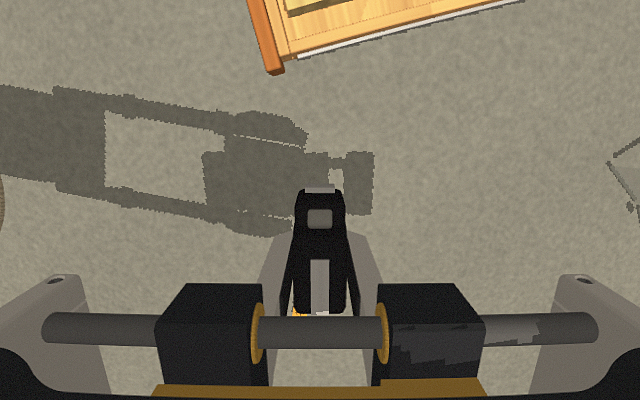

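Emit:
drive_tool:
  increments: "0 0 0 0.94;0 0 0 0.94;0 0 0 0.94;0 0 0 0.94;0 0 0 0.94;0 0 0 0.94;0 0 0 0.94;0 0 0 0.94;0 0 0 0.94;0 0 0 0.95;0 0 0 0"

```text
t: 47.65
eef_pos: [450.6, -92.5, 138.3]
ee_rot: [-0.521, 0.522, -0.478, 0.477]
ft_force: [-0.1, -0.2, -2.6]
gripper_width: 29.6
```

Emit:
drive_tool:
  increments: "-0.93 0 0.4 0;-0.93 0 0.4 0;-0.93 0 0.4 0;-0.93 0 0.4 0;-0.93 0 0.4 0;-0.93 0 0.4 0;-0.93 0 0.4 0;-0.93 0 0.4 0;-0.93 0 0.4 0;-0.93 0 0.4 0;-0.93 0 0.4 0;-0.93 0 0.4 0"

```text
t: 49.15
eef_pos: [546.7, 196.1, 138.4]
ee_rot: [-0.521, 0.522, -0.478, 0.477]
ft_force: [0.6, 0.9, -2.7]
gripper_width: 29.6
```

Emit:
drive_tool:
  increments: "0 0 0 0;0 0 0 0;0 1 0 0;0 1 0 0;0 0 0 0;0 0 0 0"

```text
t: 49.9
eef_pos: [547.5, 195.0, 90.3]
ee_rot: [0.521, -0.521, 0.478, -0.478]
ft_force: [0.1, -0.2, -1.8]
gripper_width: 29.9
```

```bash
python3 plan.py 547.6 197.3 39 -85.1;  python3 - <<'E'
from station import bot
from h import *
m=bot.camera_model("wrist");p,d=bot.grab_frame("wrist"); cv2.imwrite("pics/w15.png",p)
E
```

```text
t 49.90 tcp [547.5 195.   90.3] yaw -85.1 tooly [ 0.001  0.    -1.   ] q6 1.71 w 29.9
turn units 0.00 (alt -22.50)
shift before turn [-0.09  2.05  0.01]  after turn [-0.09  2.05  0.01]
```

View pics/w15.png

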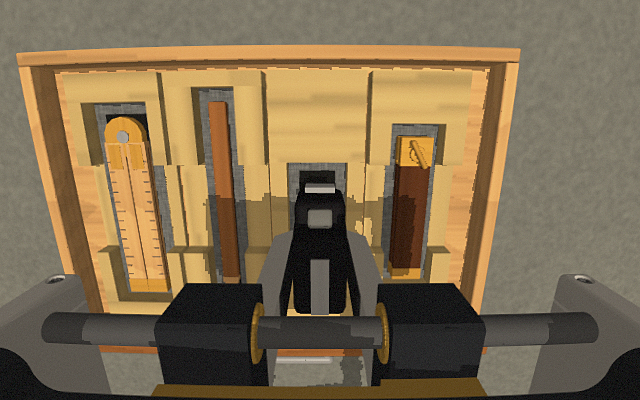

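Emit:
drive_tool:
  increments: "-0.09 0.8 0 0;0 0.7 0 0;0 0.3 0 0;0 0.2 0 0;0 0 0 0;0 0 0 0"

```text
t: 50.7
eef_pos: [547.3, 197.8, 40.1]
ee_rot: [0.521, -0.521, 0.478, -0.478]
ft_force: [-0.0, 0.3, -2.5]
gripper_width: 29.9
```

```bash
python3 plan.py 547.6 197.3 39 -85.1
```

```text
t 50.70 tcp [547.3 197.8  40.1] yaw -85.1 tooly [ 0.001  0.    -1.   ] q6 1.71 w 29.9
turn units 0.00 (alt -22.50)
shift before turn [0.02 0.04 0.01]  after turn [0.02 0.04 0.01]
```

Emit:
drive_tool:
  increments: "0 0.06 0 0;0 0 0 0;0 0 0 0"

```text
t: 51.08
eef_pos: [547.5, 197.8, 39.0]
ee_rot: [0.522, -0.521, 0.478, -0.478]
ft_force: [-0.5, 0.5, 5.7]
gripper_width: 30.3
```

Emit:
drive_tool:
  increments: "0 0 0 0;0 0 0 0;0 0 0 0;0 0 0 0"
  hand: 0

```text
t: 51.58
eef_pos: [546.7, 197.7, 37.8]
ee_rot: [-0.521, 0.521, -0.478, 0.478]
ft_force: [0.2, 0.0, 0.2]
gripper_width: 46.8
```

Emit:
drive_tool:
  increments: "0 -0.5 0 0;0 -1 0 0;0 -1 0 0;0 -1 0 0;0 -1 0 0;0 -1 -1 0;0 0 -1 0;0 0 -1 0;0 0 -1 0;0 0 -1 0;0 0 0 0;0 0 0 0"

```text
t: 53.08
eef_pos: [423.6, 187.2, 176.2]
ee_rot: [0.522, -0.52, 0.478, -0.479]
ft_force: [0.2, 0.3, 0.5]
gripper_width: 47.1
```

Run:
```python
from station import bot
from h import *
p,d=bot.grab_frame("wrist"); cv2.imwrite("pics/w16.png",p)
p,d=bot.grab_frame("top"); crop(p,110,145,185,140,4,"pics/t16.png")
print(bot.get_obs()['t'])
```

```text
53.175
```

View pics/w16.png

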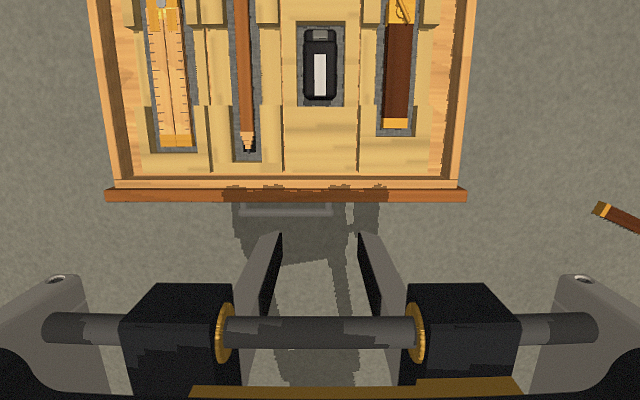

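View pics/t16.png

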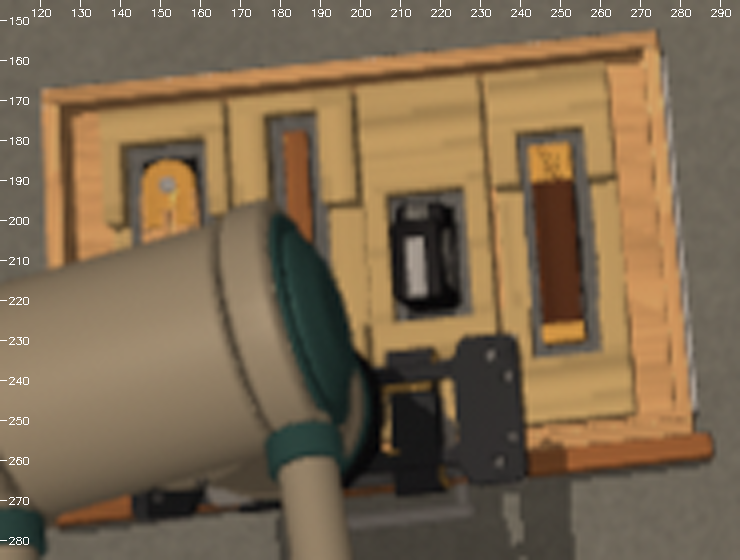

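Emit:
drive_tool:
  increments: "1 -0.3 0 0;1 -0.3 0 0;1 -0.3 0 0;1 0 0 0;1 0 0 0;1 0 0 0;1 0 0 0;1 0 0 0;1 0 0 0;1 0 0 0;0 0 0 0;0 0 0 0"

```text
t: 54.68
eef_pos: [444.0, -61.7, 197.8]
ee_rot: [0.521, -0.521, 0.478, -0.478]
ft_force: [0.8, 0.0, -0.6]
gripper_width: 46.9
```

Run:
```python
from station import bot
from h import *
m=bot.camera_model('top');p,d=bot.grab_frame("top"); crop(p,110,145,185,140,4,"pics/t17.png")
K=m['mtx']
for n,(u,v) in dict(rule_top=(152,195),rule_bot=(157,240),pen_top=(184,185),pen_bot=(187,235),tape=(215,210),bev_top=(246,195),bev_bot=(250,230),block=(215,240)).items():
    z=float(np.median(d[v-1:v+2,u-1:u+2])); c=np.array([(u-K[0,2])/K[0,0],(v-K[1,2])/K[1,1],1])*z; print(n,(RR(m['rotation']).apply(c)+m['xyz']).round(1))
i=cv2.imread('pics/w12.png');crop(i,200,90,130,190,3,'pics/w12c.png')
i=cv2.imread('pics/w16.png');crop(i,130,0,160,170,3,'pics/w16c.png')
```

```text
rule_top [584.5 356.9  22.9]
rule_bot [474.5 340.9  22.3]
pen_top [608.3 280.3  21.8]
pen_bot [485.2 269.7  22. ]
tape [537.  194.1  70.5]
bev_top [579.2 127.7  29.7]
bev_bot [495.3 119.4  15.5]
block [471.2 201.   28.9]
```

View pics/t17.png

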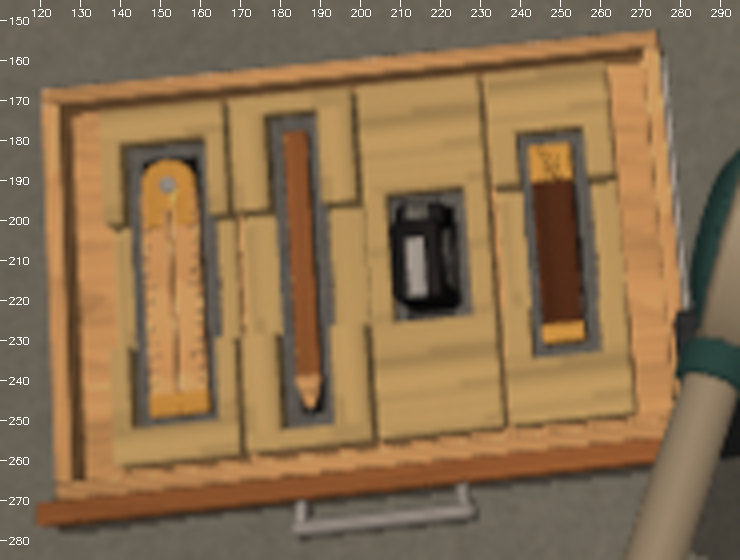

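View pics/w12c.png

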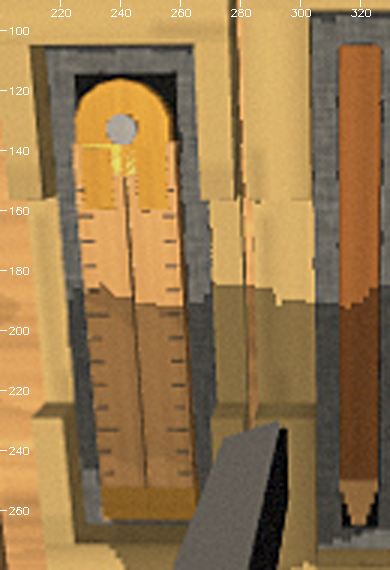

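View pics/w16c.png

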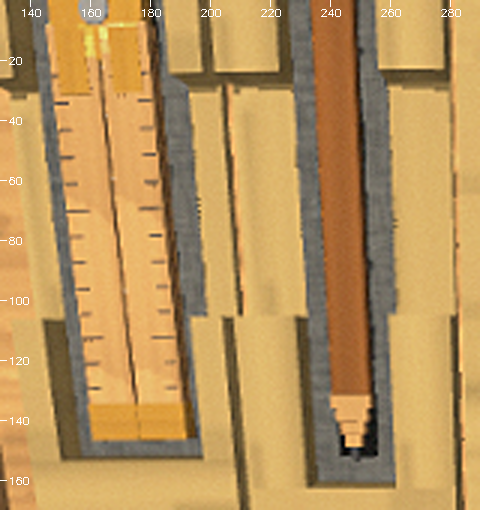

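Run:
```python
from station import bot
from h import *
m=bot.camera_model('top');p,d=bot.grab_frame("top");K=m['mtx']
for u,v in [(246,186),(247,195),(248,205),(249,215),(249,222),(250,226),(250,228)]:
    z=float(d[v,u]); c=np.array([(u-K[0,2])/K[0,0],(v-K[1,2])/K[1,1],1])*z; print((u,v),(RR(m['rotation']).apply(c)+m['xyz']).round(1))
```

```text
(246, 186) [599.9 126.8  37.4]
(247, 195) [579.4 125.4  28.6]
(248, 205) [553.8 122.1  33.9]
(249, 215) [529.9 120.   30.8]
(249, 222) [512.7 119.8  32.1]
(250, 226) [502.1 116.5  38.6]
(250, 228) [498.4 117.6  29.8]
```

Bevel top sits at about 30 mm along its length, so it is flat on its floor. Handing in.

Run:
```python
from station import bot
print(bot.finish_job(), bot.get_obs()['t'])
```

```text
the job is handed in; nothing more can be done
the job is handed in; nothing more can be done
```

All four tools are in their own recesses, put away in the order rule, bevel, pencil, tape, and the job is handed in at about 55 s of the 112 s allowed. I folded the rule and the bevel shut by pinching them. The tape stands upright on its base. I left the small bevel, the green one and the other things on the bench where they were.

**Checks in the last pictures and depth readings:**
- **Folding:** the gripper measured 33.8 mm across the rule and 23.8 mm across the bevel stock, so both are closed. The pictures show them closed in their recesses.
- **Seating:** each tool lies inside its recess with margin all round. Top heights came out at about 22.5 mm for the rule, 22 mm for the pencil, 30 mm for the bevel and 70 mm for the tape. The expected heights are 21, 20, 30 and 68 mm, and the 1–2.5 mm excess is within the depth noise.
- **Disagreement:** single bevel readings scattered between 28.6 and 38.6 mm, and one near its end read 15.5 mm. Seven more samples along the stock, one of them beside that point, gave no further low reading. I took the 15.5 mm as edge noise.
- **Forces:** wrist force never read above about 6 N at the end of any move.

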